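# Draw the slide tray from under the microscope riser with the hooked rod

## Task

Take the hooked rod from its rest, reach its hook in under the ledge of the microscope riser, catch the loop on the front of the slide tray, and draw the tray right out to its stop. Then lay the rod back in its rest, hook pointing down. Work the tray with the rod only, never with the gripper, and leave the other things on the bench where they stand.

Things in the scene. Friction and masses are not known exactly. Their poses are not given: they have to be found in the camera images.
- riser: Fixed white bench riser with a microscope standing on it. Origin on the bench, z up. Its top board is 250 x 320 mm, 12 mm thick, underside 110 mm above the bench, from x = -130 mm (front edge of the ledge) to x = +120 mm. The side walls and back start only at x = -20 mm, so the front part of the board is an open overhanging ledge. Its front looks to its own -x, and the tray comes out along -x. The microscope stands on the board, up to 470 mm above the bench.
- tray (a joint): How far the slide tray is drawn out, in m: 0 fully in, 0.15 at its stop. It starts between 0 and 0.02, slides along the riser's -x, stays where it is left, and takes about 3 N to move. The tray is an aluminium tray 140 x 260 mm, top of its front wall 52 mm above the bench; fully in, its front face is at riser x = -35 mm.
- loop (a point): Middle of the cross bar of the steel loop on the tray's front; axes as the riser's. The loop is a flat horizontal U of 8 mm round bar, bar centre 35 mm above the bench, on the riser's centre line (y = 0). The cross bar runs 72 mm along y and stands 45 mm out from the tray's front face; its hole, open upward and downward, is 41 mm along x (x = +4 to +45 mm) by 64 mm along y. Fully in, the cross bar is at riser x = -80 mm, 50 mm back under the ledge.
- rest: Fixed grey plastic rest for the rod. Origin on the bench, z up. Base 120 x 80 x 10 mm; two saddles 10 mm thick at x = +-42 mm, each with a floor 50 mm above the bench, about 30 mm wide between cheeks that flare out to about 46 mm at 73 mm height. Between the saddles is a 74 mm gap for the fingers. The rod's handle lies along x in both saddles, its axis 63 mm above the bench.
- rod: Loose hooked rod, 0.25 kg, 234 mm long, centre of mass about 17 mm ahead of its origin. Origin in the middle of the aluminium handle, on its axis. The handle is 110 mm long (x), 24 mm wide (y), 26 mm tall (z). From its +x end an 8 mm round steel rod runs straight on to x = 175 mm, where it bends square and goes down (-z). It starts lying in the rest, hook down, hook end towards the rest's +x.
- tip (a point): Lower end of the hook of the rod: at x = 175 mm, y = 0, z = -40 mm of the rod. The hook leg is 8 mm round.
- flask: Bystander: steel drinking flask, 68 mm across, 205 mm tall. Origin under its middle.
- beaker: Bystander: glass beaker, 72 mm across, 95 mm tall. Origin under its middle.
- wash: Bystander: white plastic bottle, 60 mm across, 160 mm tall. Origin under its middle.
- dishes: Bystander: stack of three flat clear dishes, 90 mm across, 44 mm tall. Origin under its middle.
- slidebox: Bystander: black plastic slide box 100 x 75 x 33 mm on top of the riser. Origin under its middle.
- logbook: Bystander: grey logbook 210 x 140 x 14 mm lying on the bench. Origin under its middle.
There are look-alikes about, which are no part of the job. Leave any yellow look-alike of the rod alone. What is shaped like the rest but orange is not meant.

How it is judged:
By the outcome, as a careful person would: the job done as asked, in the order asked, and still so for the second after the job is handed in, with the robot touching nothing.
It also fails if it takes over 54 s, if anything falls off the work surface, if the arm or the gripper's body presses on something with over 40 N, if the wrist force passes 120 N, or if a joint passes its speed limit or range.

## Robot

A 7-joint arm with a two-finger parallel gripper is mounted at the origin on the work surface. World frame = base frame: x ahead of the robot, y to its left, z up, the work surface at z = 0. Lengths are in m, angles in rad, forces in N, time in s.
With the tool pointing down it reaches from about 0.4 to 0.85 m from the base axis. Payload 4.5 kg.
Tool frame: the origin (TCP) lies between the finger pads; the fingertips stand 19 mm ahead of it and the grasp point (between the pads) is the TCP (r.nose_length is the distance from the TCP to the fingertips, in m); z points along the fingers, x is the direction in which the jaws open and shut, and the axes are right-handed (so a half turn about z gives the same grasp; the last joint's range is limited). The gripper opens to 88 mm and grips with 3 to 60 N. Pads are 18 mm wide; open, the fingers measure 123 mm over their backs; the gripper's body (75 mm by 187 mm) begins 45 mm behind the grasp point.
Start: joints at [-1.075, 0.689, -0.195, 1.565, 0.157, 0.902, -0.215], TCP at [0.278, 0.56, 0.258] pointing down, gripper open.
Joint ranges: [-3.01, 3.01], [-0.46, 2.08], [-1.47, 1.51], [0.13, 2.56], [-1, 4.14], [0.04, 2.09], [-2.66, 2.66]. Speed limits (rad/s): [2.57, 2.57, 3.14, 3.14, 3.14, 3.14, 3.14].

## Interface

Orientations are given as a unit quaternion [x, y, z, w].
In Python, from plant import get_state, vision, r gives the robot as it stands.
- The arm moves only by the tool play_rows, never from a script. Its argument "deltas" is a list that holds one entry, the list of rows, each a list of 7 numbers: the gripper command: -1 is fully open, 1 is shut, values between are in proportion, then the shift along the tool's x, y, z normalised to -1 to 1, where 1 is 300 mm, then the turn, a rotation vector about the tool's x, y, z normalised to -1 to 1, where 1 is pi rad. A call has 1 to 5 rows; each row is the pose to reach, as a shift and turn from the pose measured when the call began, along the tool's axes at that moment, turning the shorter way round; what a row does not reach only later rows make up. A row lasts 1/8 s, in which the tool goes at most 62.5 mm and 10.7 degrees, less where a joint would pass 70% of its speed; a pose out of reach is approached as far as the arm can. A call with a number of a shift or a turn outside -1 to 1 is refused whole. A call with a gripper value outside its range is refused whole. The fingers move at their own pace and stop on an object; "force" is the grip in N (left out, the last holds). Time passes only in rows, so rows that repeat a pose let the fingers close. It gives the time, the measured TCP pose, the force and the opening at its end, in the units of the state.
- get_state(): the state, without advancing time (a new reading comes with each control period).
- vision.snapshot(name): name is "side" or "top"; returns the picture (480x640x3 uint8, red, green, blue); there is no depth.
- vision.camera_model(name): a dict with "vfov" (degrees; the focal length in pixels is half the picture's height over the tangent of half this angle, whatever the lens; pixels are square), "cx", "cy" (the principal point, pixels), "k1" (the pictures are not rectified: a ray, as slopes to the right and down, at radius r is drawn at 1 + k1 r^2 times it, then the intrinsics apply), "world_to_cam" (4x4, takes a point from world to camera coordinates). Camera axes: x right, y up, looking along -z (the intrinsics and any distortion apply to the point x, -y, -z); pixel columns grow to the right and rows downward; lengths in m; the calibration is good to about 2 mm. A picture is of the moment at which its call begins. camera_model takes no time and is no camera call.
- r.finish_job(): hands the job in, once; it reports no verdict.
The state is a dict: "clock": time; "q": joint angles; "qd": joint speeds; "joint_torque": joint torques, N m; "tool_pos": TCP position; "eef_rot": TCP orientation; "contact_force": force on the tool from outside, world axes, zero at the start; "moment": the same for the moment, N m; "opening": opening from 0.0 (shut) to 1.0 (fully open).
Only numpy, scipy, OpenCV 4.12 (cv2) and the standard library are available. Lean on these libraries where they do the work, as an engineer would, in place of code of your own. Each camera call takes 0.05 s, during which the arm holds its last target.

## Working session

There is one attempt and no reset: what is moved stays moved. The work goes in short steps, Python scripts to look and compute and a tool call to move; the robot and the scene stay as the last step left them, time stands still between calls to the robot, and variables do not carry over. Pictures are saved under pics/ and viewed, and the job is handed in when it is done.

Besides the shell and the picture viewer there is one more tool, called after "Call:" as name([rows], argument=value, ...), one row to a line, values as JSON. play_rows: Moves the arm, as the interface text tells. Scaled input: -1 to 1 covers 300 mm each way for a shift and pi rad each way for a turn. Its arguments: {"type":"object","properties":{"deltas":{"type":"array"},"force":{"type":"number"}},"required":["deltas"]}

```bash
ls; mkdir -p pics; python3 - <<'E'
from plant import get_state, vision, r
import cv2
print(get_state())
for n in("side","top"):
    im=vision.snapshot(n); cv2.imwrite(f"pics/{n}0.png",im[:,:,::-1]); print(n,vision.camera_model(n))
E
```

```text
pics
{'clock': 0.0, 'q': array([-1.07521106,  0.69000617, -0.19451183,  1.56633621,  0.15726953,
        0.90250148, -0.21510278]), 'qd': array([ 0.001445  ,  0.00032582,  0.00112831,  0.00120428, -0.00164249,
       -0.00190469,  0.00053885]), 'joint_torque': array([-1.18175435e-04, -5.27560365e+01, -1.26682553e+00, -1.53428292e+01,
       -5.26527269e-02,  6.42482046e-03,  1.70771400e-04]), 'tool_pos': array([0.2782366 , 0.55898094, 0.25689818]), 'eef_rot': array([ 8.50144703e-01,  5.26548304e-01, -7.61348448e-04,  5.36744739e-04]), 'contact_force': array([-0.57907616,  1.2503316 ,  0.9556255 ]), 'moment': array([-0.02665858, -0.00867873, -0.02479605]), 'opening': 1.000863200971961}
side {'vfov': 43.63157651666815, 'cx': 327.46188503274925, 'cy': 243.25506204965092, 'k1': 0.017465872765227586, 'world_to_cam': array([[ 7.07049004e-01, -7.07164145e-01, -7.60378137e-04,
        -3.66867348e-01],
       [ 4.94850101e-01,  4.94000829e-01,  7.14903181e-01,
        -2.89922724e-01],
       [-5.05178269e-01, -5.05847855e-01,  6.99223043e-01,
        -1.84496840e+00],
       [ 0.00000000e+00,  0.00000000e+00,  0.00000000e+00,
         1.00000000e+00]])}
top {'vfov': 56.19075224182027, 'cx': 320.74304962257713, 'cy': 243.0111350194209, 'k1': -0.04671943640785412, 'world_to_cam': array([[ 0.00995718, -0.99993877,  0.00482805, -0.03167676],
       [ 0.99848383,  0.01020387,  0.05409187, -0.51592816],
       [-0.05413782,  0.00428213,  0.99852429, -1.22427175],
       [ 0.        ,  0.        ,  0.        ,  1.        ]])}
```

View pics/side0.png

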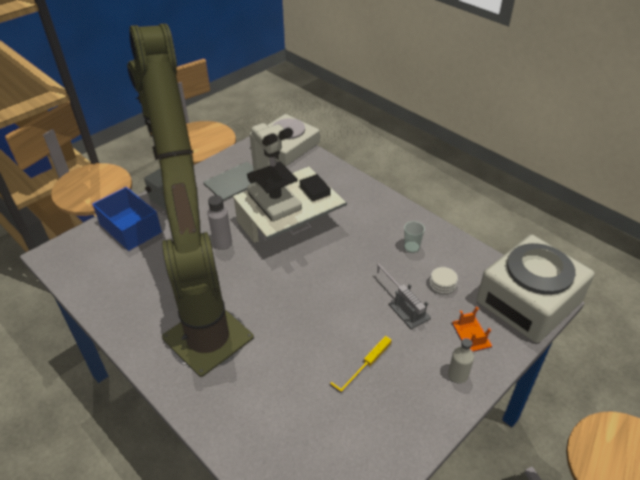

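View pics/top0.png

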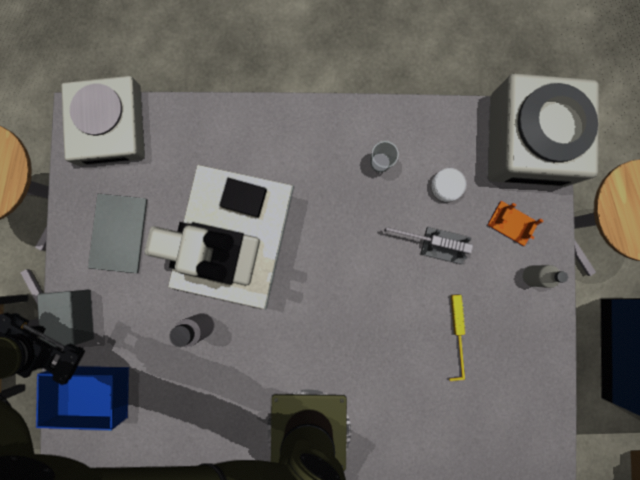

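```bash
cat > h.py <<'E'
import numpy as np, cv2
from plant import get_state, vision, r
def K(n):
    m=vision.camera_model(n); f=240/np.tan(np.radians(m['vfov']/2)); return m,f
def proj(n,P):
    m,f=K(n); P=np.atleast_2d(P); c=P@m['world_to_cam'][:3,:3].T+m['world_to_cam'][:3,3]
    s=np.c_[c[:,0]/-c[:,2],-c[:,1]/-c[:,2]]; q=1+m['k1']*(s**2).sum(1,keepdims=True)
    return s*q*f+[m['cx'],m['cy']]
def ray(n,uv):
    m,f=K(n); d=(np.atleast_2d(uv)-[m['cx'],m['cy']])/f; s=d.copy()
    for _ in range(20): s=d/(1+m['k1']*(s**2).sum(1,keepdims=True))
    R=m['world_to_cam'][:3,:3]; t=m['world_to_cam'][:3,3]
    v=np.c_[s[:,0],-s[:,1],-np.ones(len(s))]@R
    return -R.T@t, v
def onz(n,uv,z):
    o,v=ray(n,uv); return o+v*((z-o[2])/v[:,2])[:,None]
def crop(n,name,x0,y0,x1,y1,s):
    im=vision.snapshot(n)[:,:,::-1]; c=cv2.resize(im[y0:y1,x0:x1],None,fx=s,fy=s,interpolation=cv2.INTER_CUBIC); cv2.imwrite(f"pics/{name}.png",c)
E
python3 - <<'E'
import cv2
for n,b,nm,s in (("top",(370,210,500,280),"tr",6),("top",(160,155,320,315),"ti",3.7),("side",(360,250,450,340),"sr",6),("side",(225,170,355,270),"si",6)):
    im=cv2.imread(f"pics/{n}0.png")[b[1]:b[3],b[0]:b[2]]
    cv2.imwrite(f"pics/{nm}.png",cv2.resize(im,None,fx=s,fy=s,interpolation=cv2.INTER_CUBIC))
E
```

```text
(no output)
```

View pics/tr.png

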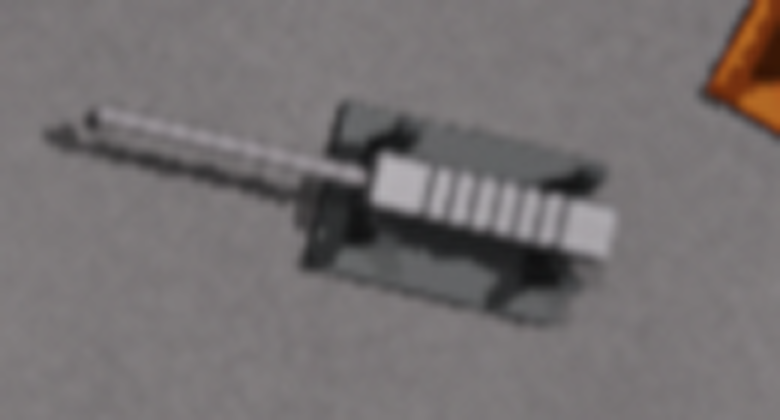

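View pics/ti.png

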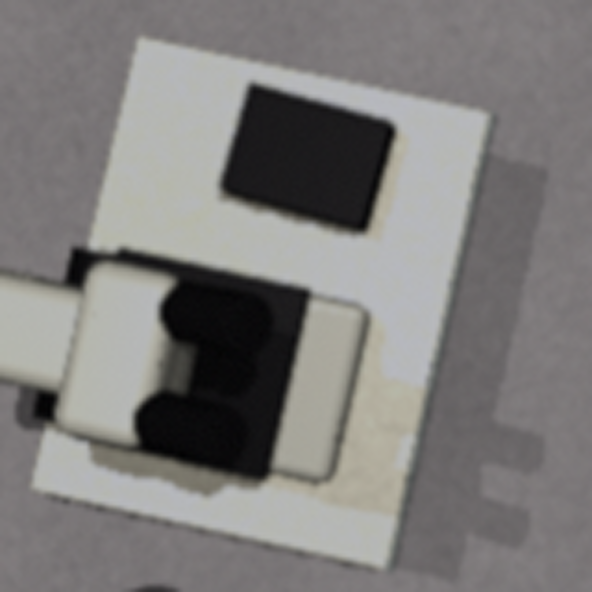

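View pics/sr.png

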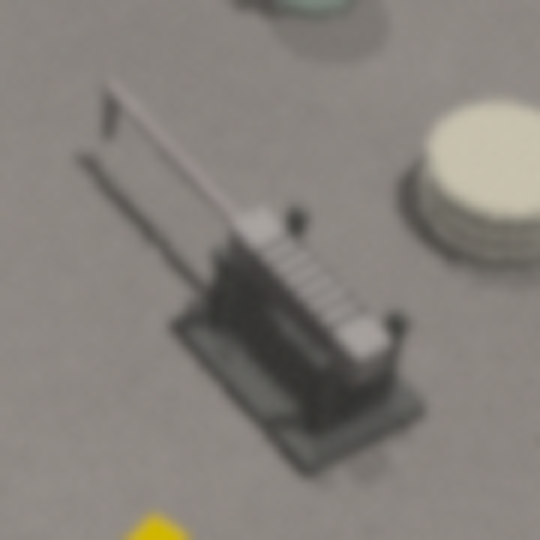

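View pics/si.png

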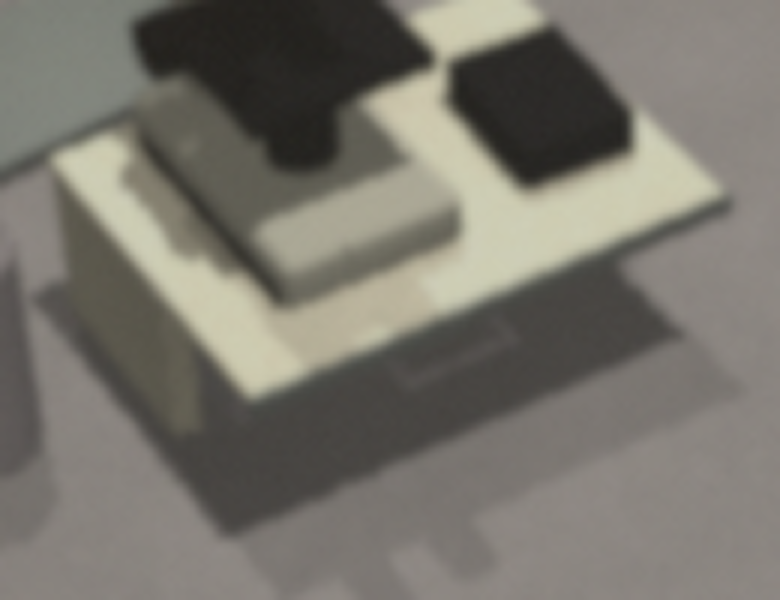

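```bash
python3 - <<'E'
from h import *
np.set_printoptions(precision=4,suppress=True)
a=np.array([[138,38],[491,115],[390,568],[33,490]])/3.7+[160,155]
T=onz("top",a,.122); print(T)
b=np.array([[725,200],[250,400],[53,160]])/6+[225,170]
S=onz("side",b,.122); print(S)
def fit(L,W):
    L=np.array(L);cl=L.mean(0);cw=W.mean(0);c=((L-cl)*(W-cw)).sum();s=((L-cl)[:,0]*(W-cw)[:,1]-(L-cl)[:,1]*(W-cw)[:,0]).sum()
    y=np.arctan2(s,c);R=np.array([[np.cos(y),-np.sin(y)],[np.sin(y),np.cos(y)]]);o=cw-R@cl
    return y,o,R,(L@R.T+o-W)
# riser corners: back-top(far x world) : riser +x ~ +y world => riser y ~ -x world
L=[[.12,-.16],[-.13,-.16],[-.13,.16],[.12,.16]]
for l,w in((L,T),([L[1],L[2],L[3]],S),(L+[L[1],L[2],L[3]],np.r_[T,S])):
    y,o,R,e=fit(l,w[:,:2]); print("riser",y,np.degrees(y),o);print(e)
lp=onz("side",np.array([[405,382],[515,338]])/6+[225,170],.037); print("loop ends",lp,(lp[:,:2]-o)@R)
h=onz("top",np.array([[375,152],[620,205],[610,255],[370,208]])/6+[370,210],.076);print("handle",h,h.mean(0))
ht=onz("top",np.array([[94,119]])/6+[370,210],.063);print("bend",ht)
d=ht[0]-h.mean(0);print(np.linalg.norm(d[:2]),np.degrees(np.arctan2(d[1],d[0])))
hs=onz("side",np.array([[235,230],[268,208],[392,335],[360,362]])/6+[360,250],.076);print("handle side",hs,hs.mean(0))
print("bend side",onz("side",np.array([[110,88]])/6+[360,250],.065))
bs=onz("top",np.array([[345,97],[608,165],[560,325],[303,268]])/6+[370,210],.01);print("base",bs,bs.mean(0))
bs=onz("side",np.array([[175,322],[425,408],[308,475]])/6+[360,250],.01);print("base side",bs)
E
```

```text
[[0.7054 0.2904 0.122 ]
 [0.654  0.0465 0.122 ]
 [0.3452 0.1105 0.122 ]
 [0.3948 0.3541 0.122 ]]
[[0.652  0.0416 0.122 ]
 [0.3439 0.1101 0.122 ]
 [0.3965 0.3491 0.122 ]]
riser 1.3670285966333382 78.3249690607821 [0.5259 0.2053]
[[ 0.0014  0.    ]
 [ 0.0022 -0.0009]
 [-0.0023 -0.0002]
 [-0.0013  0.001 ]]
riser 1.3547234723379196 77.61993737227071 [0.5262 0.2011]
[[ 0.0026 -0.0018]
 [-0.0018 -0.0017]
 [-0.0008  0.0035]]
riser 1.3635421876607239 78.12521254099475 [0.5259 0.2037]
[[ 0.0017 -0.0022]
 [ 0.0017 -0.0029]
 [-0.0026 -0.0011]
 [-0.0007 -0.0001]
 [ 0.0037  0.002 ]
 [-0.0013 -0.0007]
 [-0.0025  0.005 ]]
loop ends [[0.4726 0.1287 0.037 ]
 [0.5449 0.1103 0.037 ]] [[-0.0844  0.0368]
 [-0.0875 -0.0378]]
handle [[ 0.5361 -0.3199  0.076 ]
 [ 0.5139 -0.4283  0.076 ]
 [ 0.4919 -0.4236  0.076 ]
 [ 0.5115 -0.3176  0.076 ]] [ 0.5134 -0.3723  0.076 ]
bend [[ 0.5504 -0.1982  0.063 ]]
0.17800258397637395 78.00213965654424
handle side [[ 0.5134 -0.3245  0.076 ]
 [ 0.5376 -0.3269  0.076 ]
 [ 0.5154 -0.4271  0.076 ]
 [ 0.49   -0.4267  0.076 ]] [ 0.5141 -0.3763  0.076 ]
bend side [[ 0.5525 -0.2034  0.065 ]]
base [[ 0.5664 -0.3228  0.01  ]
 [ 0.5361 -0.4456  0.01  ]
 [ 0.4617 -0.4226  0.01  ]
 [ 0.4869 -0.303   0.01  ]] [ 0.5128 -0.3735  0.01  ]
base side [[ 0.4889 -0.3104  0.01  ]
 [ 0.5371 -0.4412  0.01  ]
 [ 0.4598 -0.4258  0.01  ]]
```

Candidates: grey rod at top px (445,243), lying in the grey rest, against the yellow look-alike at (458,340). The orange rest at (515,222) is not meant. The close crop shows a striped aluminium handle in grey saddles with the hook to the left, so I take that one. The loop shows in the side view at about px (292,234) to (311,226).

First I'll lift clear of the microscope.

Call:
play_rows([
  [[-1,0,0,-0.2,0,0,0],[-1,0,0,-0.4,0,0,0],[-1,0,0,-0.6,0,0,0],[-1,0,0,-0.8,0,0,0],[-1,0,0,-1,0,0,0]],
])

```text
clock: 0.72
tool_pos: [0.2783, 0.5589, 0.5587]
eef_rot: [0.85, 0.527, -0.001, 0.001]
contact_force: [0.7, 0.6, -0.6]
opening: 0.999
```

```bash
cat >> h.py <<'E'
from scipy.spatial.transform import Rotation as Ro
def dn(yaw): # tool down, tool x at yaw (deg)
    return Ro.from_euler('z',yaw,degrees=True)*Ro.from_quat([1,0,0,0])
def to(p,yaw):
    s=get_state(); R=Ro.from_quat(s['eef_rot']); d=R.inv().apply(np.array(p)-s['tool_pos'])
    w=(R.inv()*dn(yaw)).as_rotvec()
    print("t",round(s['clock'],2),"pos",s['tool_pos'].round(4),"yaw",np.degrees(np.arctan2(*R.as_matrix()[[1,0],0])).round(2),"zax",R.as_matrix()[:,2].round(4),"F",s['contact_force'].round(1),"open",round(s['opening'],3))
    print("shift",(d/.3).round(4),"turn",(w/np.pi).round(4),"rows",round(max(np.linalg.norm(d)/.0625,np.degrees(np.linalg.norm(w))/10.7),1))
E
python3 -c "
from h import *
to([.43,.1,.56],10);print(get_state()['q'])"
```

```text
t 0.72 pos [0.2783 0.5589 0.5587] yaw 63.55 zax [-8.e-04 -2.e-03 -1.e+00] F [ 0.7  0.6 -0.6] open 0.999
shift [-1.1443  1.1342 -0.0015] turn [0.0004 0.0006 0.2975] rows 7.7
[-1.09399084  0.52347089 -0.1957553   0.95769017  0.09773636  1.6704418
 -0.14544188]
```

Call:
play_rows([
  [[-1,-0.13,0.13,0,0,0,0.05],[-1,-0.26,0.26,0,0,0,0.1],[-1,-0.39,0.39,0,0,0,0.15],[-1,-0.52,0.52,0,0,0,0.2],[-1,-0.65,0.65,0,0,0,0.25]],
])

```text
clock: 1.35
tool_pos: [0.3662, 0.2954, 0.5589]
eef_rot: [0.987, 0.159, -0.001, 0.001]
contact_force: [1.1, 1.2, 0.5]
opening: 0.997
```

```bash
python3 -c "
from h import *
to([.5155,-.366,.5],-12);print(get_state()['q'])"
```

```text
t 1.35 pos [0.3662 0.2954 0.5589] yaw 18.24 zax [-0.0012 -0.0025 -1.    ] F [1.1 1.2 0.5] open 0.997
shift [-0.2172  2.2494  0.2013] turn [0.0008 0.0004 0.168 ] rows 10.9
[-0.78760017  0.22459762  0.01393342  1.43406905 -0.00219035  1.48552904
 -0.45542706]
```

Call:
play_rows([
  [[-1,-0.02,0.2,0,0,0,0.03],[-1,-0.04,0.4,0,0,0,0.06],[-1,-0.06,0.6,0,0,0,0.09],[-1,-0.08,0.8,0,0,0,0.12],[-1,-0.1,1,0,0,0,0.15]],
])

```text
clock: 1.98
tool_pos: [0.4314, -0.0007, 0.5594]
eef_rot: [0.997, -0.078, -0.001, 0.001]
contact_force: [0.4, 0.3, -1.0]
opening: 0.998
```

```bash
python3 -c "
from h import *
to([.5155,-.366,.45],-12);print(get_state()['q'])"
```

```text
t 1.98 pos [ 0.4314 -0.0007  0.5594] yaw -8.91 zax [-0.0014 -0.0022 -1.    ] F [ 0.4  0.3 -1. ] open 0.998
shift [0.4659 1.1586 0.3671] turn [0.0008 0.0003 0.0172] rows 6.2
[-0.34518568  0.15495295  0.29849936  1.53394873 -0.04350357  1.46108539
 -0.20075904]
```

Call:
play_rows([
  [[-1,0.08,0.19,0.06,0,0,0.01],[-1,0.16,0.38,0.12,0,0,0.017],[-1,0.24,0.57,0.18,0,0,0.017],[-1,0.32,0.76,0.24,0,0,0.017],[-1,0.4,0.95,0.3,0,0,0.017]],
])

```text
clock: 2.6
tool_pos: [0.5034, -0.292, 0.4721]
eef_rot: [0.995, -0.104, -0.001, 0.001]
contact_force: [1.6, -0.2, -0.7]
opening: 1.002
```

```bash
python3 -c "
from h import *
to([.5155,-.366,.2],-12);print(get_state()['q'])"
```

```text
t 2.6 pos [ 0.5034 -0.292   0.4721] yaw -11.93 zax [-0.0018 -0.0014 -1.    ] F [ 1.6 -0.2 -0.7] open 1.002
shift [0.0916 0.2314 0.9073] turn [0.0006 0.0005 0.0004] rows 4.5
[ 0.20555255  0.47223172  0.4250525   1.35709393 -0.19107387  1.35360649
  0.42236498]
```

Call:
play_rows([
  [[-1,0.02,0.06,0.19,0,0,0],[-1,0.04,0.12,0.38,0,0,0],[-1,0.06,0.18,0.57,0,0,0],[-1,0.09,0.23,0.75,0,0,0],[-1,0.09,0.23,0.9,0,0,0]],
])

```text
clock: 3.22
tool_pos: [0.5143, -0.3664, 0.1995]
eef_rot: [0.995, -0.105, -0.002, 0.001]
contact_force: [-0.4, 0.5, 0.5]
opening: 1.0
```

```bash
python3 -c "
from h import *
crop('top','tr2',370,170,510,290,5)
crop('side','sr2',330,190,470,340,4)
to([.5155,-.366,.063],-12);print(get_state()['q'])"
```

```text
t 3.33 pos [ 0.5122 -0.363   0.1969] yaw -11.94 zax [-0.0111  0.0055 -0.9999] F [-0.5  1.4 -0.4] open 0.999
shift [0.0182 0.0089 0.446 ] turn [-0.001   0.0038  0.0003] rows 2.1
[ 0.3729902   0.79200128  0.31605738  1.61917126 -0.31318867  0.79335318
  0.61655049]
```

View pics/tr2.png

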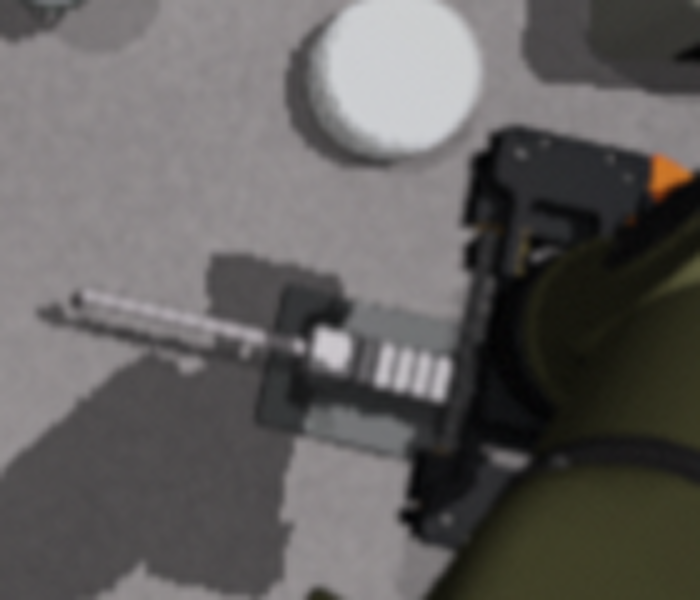

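View pics/sr2.png

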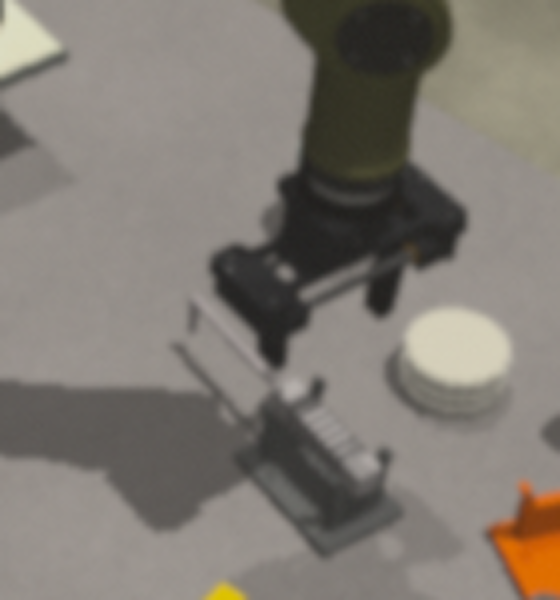

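Call:
play_rows([
  [[-1,0.018,0.009,0.12,-0.001,0.004,0],[-1,0.018,0.009,0.22,-0.001,0.004,0],[-1,0.018,0.009,0.25,-0.001,0.004,0],[-1,0.018,0.009,0.25,-0.001,0.004,0]],
])

```text
clock: 3.82
tool_pos: [0.5167, -0.3666, 0.123]
eef_rot: [0.995, -0.104, 0.001, 0.0]
contact_force: [-0.2, 0.1, -0.2]
opening: 1.0
```

```bash
python3 -c "
from h import *
crop('side','sr3',330,190,470,340,4)
to([.5155,-.366,.063],-12);print(get_state()['qd'])"
```

```text
t 3.88 pos [ 0.517  -0.3669  0.1235] yaw -11.93 zax [ 0.0026 -0.0016 -1.    ] F [ 0.4 -0.8  0.7] open 1.001
shift [-0.0061 -0.0023  0.2016] turn [ 0.0003 -0.0009  0.0004] rows 1.0
[ 4.31082521e-04 -1.06816865e-02  3.83276584e-03 -2.80017031e-03
 -6.37610920e-04 -3.31260646e-03 -1.99220961e-05]
```

View pics/sr3.png

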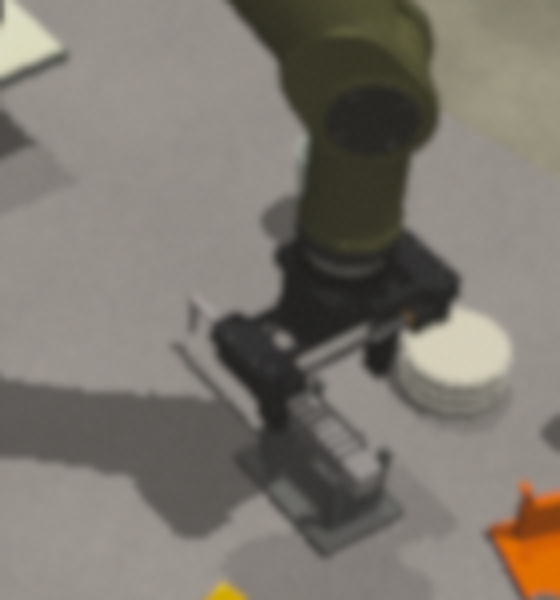

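Call:
play_rows([
  [[-1,-0.006,-0.002,0.08,0,0,0],[-1,-0.006,-0.002,0.15,0,0,0],[-1,-0.006,-0.002,0.2,0,0,0],[-1,-0.006,-0.002,0.2,0,0,0],[-1,-0.006,-0.002,0.2,0,0,0]],
])

```text
clock: 4.5
tool_pos: [0.5158, -0.3665, 0.0639]
eef_rot: [0.995, -0.104, 0.002, 0.001]
contact_force: [0.6, -0.2, 0.3]
opening: 0.998
```

```bash
python3 -c "
from h import *
crop('side','sr4',330,190,470,340,4)
to([.5155,-.366,.063],-12)"
```

```text
t 4.55 pos [ 0.5159 -0.3665  0.0641] yaw -11.93 zax [ 0.0036 -0.0025 -1.    ] F [-0.1 -0.3 -0.1] open 0.996
shift [-0.0017 -0.0014  0.0038] turn [ 0.0005 -0.0013  0.0004] rows 0.0
```

View pics/sr4.png

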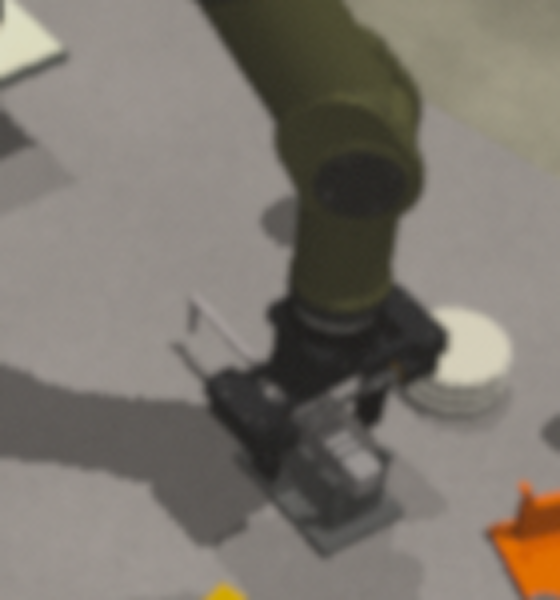

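Close on the handle; the view shows fingers straddling it between the saddles at crop (270,450) and (375,405).

Call:
play_rows([
  [[0,0,0,0,0,0,0],[0.4,0,0,0,0,0,0],[0.7,0,0,0,0,0,0],[1,0,0,0,0,0,0],[1,0,0,0,0,0,0]],
], force=45)

```text
clock: 5.18
tool_pos: [0.5159, -0.3665, 0.0641]
eef_rot: [0.995, -0.104, 0.002, 0.001]
contact_force: [0.0, -0.5, -0.4]
opening: 0.46
```

Call:
play_rows([
  [[1,0,0,0,0,0,0],[1,0,0,0,0,0,0],[1,0,0,0,0,0,0]],
])

```text
clock: 5.55
tool_pos: [0.516, -0.3665, 0.0641]
eef_rot: [0.995, -0.104, 0.002, 0.001]
contact_force: [0.4, -0.4, 0.2]
opening: 0.271
```

```bash
python3 -c "
from h import *
to([.5155,-.366,.063],-12)"
```

```text
t 5.55 pos [ 0.516  -0.3665  0.0641] yaw -11.93 zax [ 0.0037 -0.0026 -1.    ] F [ 0.4 -0.4  0.2] open 0.271
shift [-0.0021 -0.0014  0.0037] turn [ 0.0005 -0.0013  0.0004] rows 0.0
```

Call:
play_rows([
  [[1,0,0,0,0,0,0],[1,0,0,-0.1,0,0,0],[1,0,0,-0.2,0,0,0],[1,0,0,-0.3,0,0,0],[1,0,0,-0.3,0,0,0]],
])

```text
clock: 6.18
tool_pos: [0.5165, -0.3672, 0.1558]
eef_rot: [0.995, -0.104, 0.004, 0.002]
contact_force: [0.3, 0.4, -3.2]
opening: 0.267
```

Call:
play_rows([
  [[1,0,0,0,0,0,0],[1,0,0,0,0,0,0]],
])

```text
clock: 6.42
tool_pos: [0.5159, -0.3666, 0.1543]
eef_rot: [0.995, -0.104, 0.003, 0.001]
contact_force: [0.0, -0.1, -3.3]
opening: 0.268
```

```bash
python3 -c "
from h import *
crop('side','sr5',330,190,470,340,4)
crop('top','tr5',370,170,510,290,5)
to([.516,-.3665,.155],-12)
p=get_state()['tool_pos'];d=np.array([np.cos(np.radians(78)),np.sin(np.radians(78)),0])
for n in('side','top'): print(n,proj(n,np.array([p+d*.167,p+d*.167-[0,0,.04]])))"
```

```text
t 6.53 pos [ 0.516  -0.3668  0.1546] yaw -11.94 zax [ 0.0051 -0.0038 -1.    ] F [-0.8 -0.7 -2.3] open 0.267
shift [-0.0001 -0.001  -0.0013] turn [ 0.0008 -0.0018  0.0003] rows 0.0
side [[379.60036386 245.57241246]
 [378.85822952 254.37745294]]
top [[393.36027275 226.60572654]
 [390.74796776 228.03057686]]
```

View pics/sr5.png

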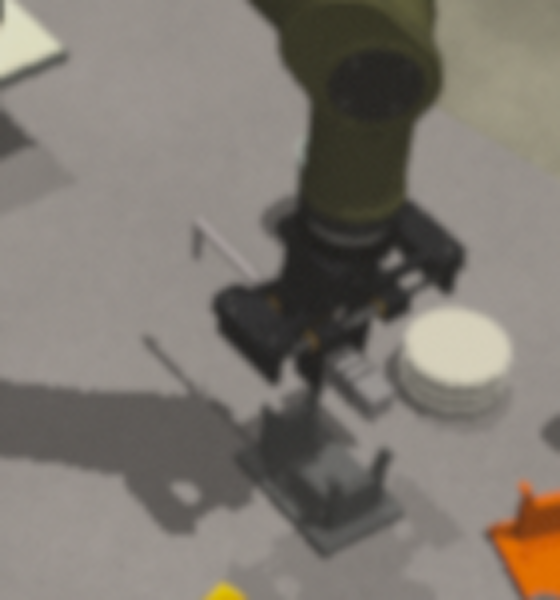

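View pics/tr5.png

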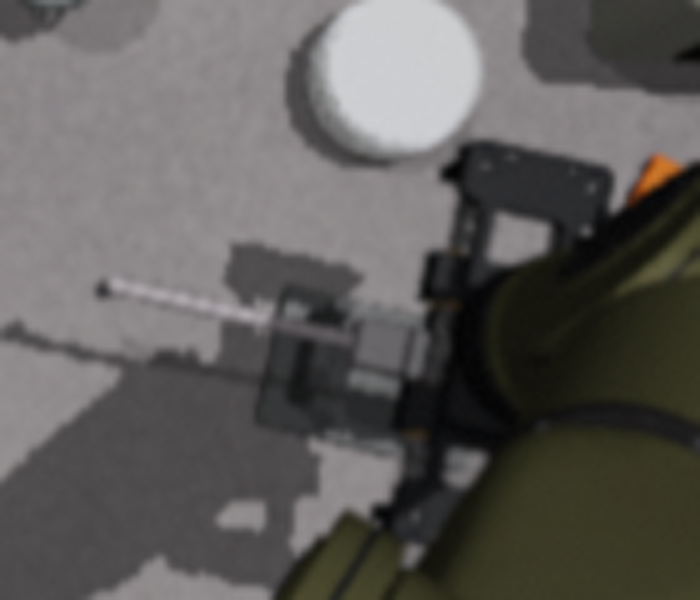

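```bash
python3 -c "
from h import *
to([.4566,-.1258,.12],-11.9)"
```

```text
t 6.53 pos [ 0.516  -0.3668  0.1546] yaw -11.94 zax [ 0.0051 -0.0038 -1.    ] F [-0.8 -0.7 -2.3] open 0.267
shift [-0.3605 -0.7453  0.1113] turn [ 0.0008 -0.0018 -0.0002] rows 4.0
```

Call:
play_rows([
  [[1,-0.07,-0.14,0.01,0,0,0],[1,-0.14,-0.29,0.03,0,0,0],[1,-0.21,-0.45,0.05,0,0,0],[1,-0.29,-0.61,0.08,0,-0.001,0],[1,-0.36,-0.745,0.11,0.001,-0.002,0]],
])

```text
clock: 7.15
tool_pos: [0.4563, -0.1238, 0.1199]
eef_rot: [0.995, -0.103, -0.0, -0.0]
contact_force: [1.2, 0.3, -2.3]
opening: 0.266
```

Call:
play_rows([
  [[1,0,0,0,0,0,0],[1,0,0,0,0,0,0]],
])

```text
clock: 7.4
tool_pos: [0.4569, -0.1244, 0.1199]
eef_rot: [0.995, -0.103, 0.0, -0.0]
contact_force: [-0.6, -0.7, -2.5]
opening: 0.267
```

```bash
cat >> h.py <<'E'
def tipproj(yaw=None):
    s=get_state();M=Ro.from_quat(s['eef_rot']).as_matrix(); p=s['tool_pos']; d=-M[:,1]; z=-M[:,2]
    B=p+d*.167-z*.001; return np.array([B,B-z*.04])
E
python3 -c "
from h import *
crop('side','a1',225,150,425,300,4)
crop('top','b1',240,150,440,300,4)
to([.4566,-.1258,.098],-11.9)
P=tipproj();print(P)
for n in('side','top'): print(n,proj(n,P))"
```

```text
t 7.5 pos [ 0.457  -0.1255  0.1201] yaw -11.98 zax [ 7.e-04 -5.e-04 -1.e+00] F [-0.3 -0.  -2.2] open 0.266
shift [-0.0011  0.0013  0.0736] turn [ 0.0001 -0.0002 -0.0005] rows 0.4
[[0.49166791 0.03786957 0.11900599]
 [0.49169419 0.03784833 0.079006  ]]
side [[313.83978377 226.36515358]
 [314.04379852 234.92832097]]
top [[295.29829519 250.23151136]
 [296.09957869 250.80542068]]
```

View pics/a1.png

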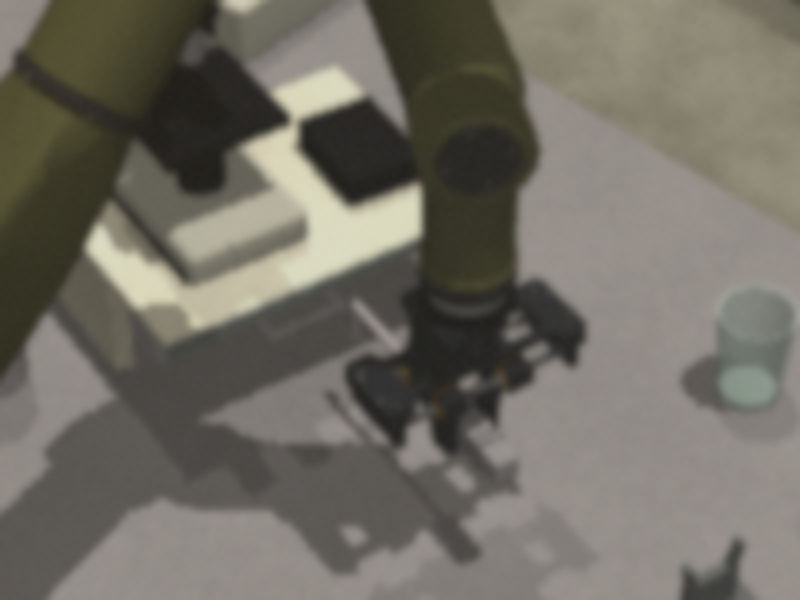

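View pics/b1.png

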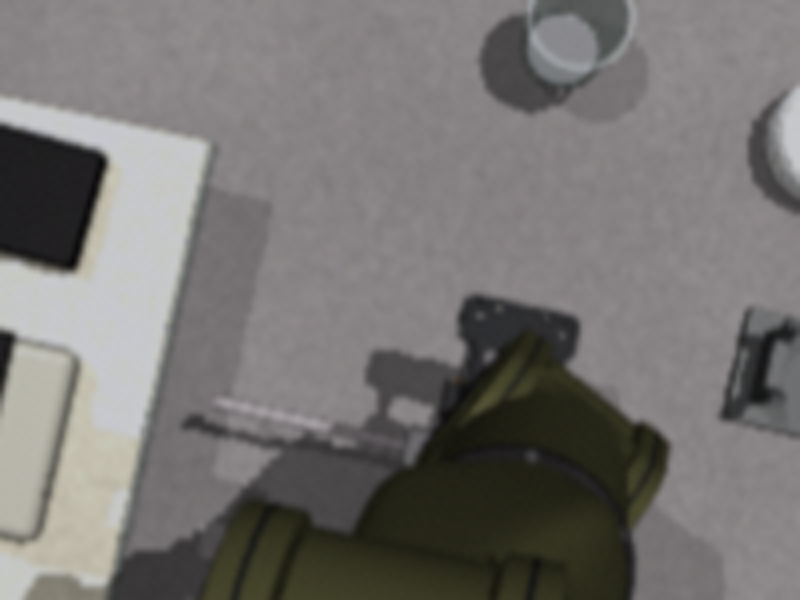

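Call:
play_rows([
  [[1,-0.001,0.001,0.05,0,0,0],[1,-0.001,0.001,0.074,0,0,0],[1,-0.001,0.001,0.074,0,0,0],[1,-0.001,0.001,0.074,0,0,0]],
])

```text
clock: 8.0
tool_pos: [0.4568, -0.126, 0.0981]
eef_rot: [0.995, -0.105, 0.001, 0.0]
contact_force: [0.4, -0.4, -2.6]
opening: 0.264
```

```bash
python3 -c "
from h import *
to([.478,-.022,.098],-11.9)"
```

```text
t 8.0 pos [ 0.4568 -0.126   0.0981] yaw -12.01 zax [ 1.e-03 -7.e-04 -1.e+00] F [ 0.4 -0.4 -2.6] open 0.264
shift [-3.100e-03 -3.539e-01  1.000e-04] turn [ 0.0002 -0.0004 -0.0006] rows 1.7
```

Call:
play_rows([
  [[1,-0.001,-0.08,0,0,0,0],[1,-0.002,-0.18,0,0,0,0],[1,-0.003,-0.28,0,0,0,0],[1,-0.003,-0.354,0,0,0,-0.0005],[1,-0.003,-0.354,0,0,0,-0.0005]],
])

```text
clock: 8.62
tool_pos: [0.4786, -0.02, 0.0983]
eef_rot: [0.995, -0.102, 0.001, -0.0]
contact_force: [-0.2, 0.2, -2.8]
opening: 0.267
```

Call:
play_rows([
  [[1,0,0,0,0,0,0],[1,0,0,0,0,0,0]],
])

```text
clock: 8.88
tool_pos: [0.4785, -0.0211, 0.0985]
eef_rot: [0.995, -0.103, 0.001, 0.0]
contact_force: [-0.6, -0.5, -1.5]
opening: 0.269
```

```bash
python3 -c "
from h import *
crop('side','a2',245,180,345,260,8)
to([.478,-.022,.098],-11.9)
P=tipproj();print(P,get_state()['q'])
for n in('side',): print(n,(proj(n,P)-[245,180])*8)"
```

```text
t 8.93 pos [ 0.4785 -0.0211  0.0984] yaw -11.79 zax [ 2.e-03 -2.e-04 -1.e+00] F [-0.1  0.6 -3.1] open 0.266
shift [-0.001   0.0032  0.0014] turn [-0.0001 -0.0006  0.0006] rows 0.0
[[0.51261026 0.1423626  0.0974653 ]
 [0.51269007 0.14235432 0.05746538]] [-0.16669657  0.80795389  0.18846506  2.13587187 -0.59105887  0.24498806
  0.33534477]
side [[420.33831038 269.9303943 ]
 [423.69017889 337.17620928]]
```

View pics/a2.png

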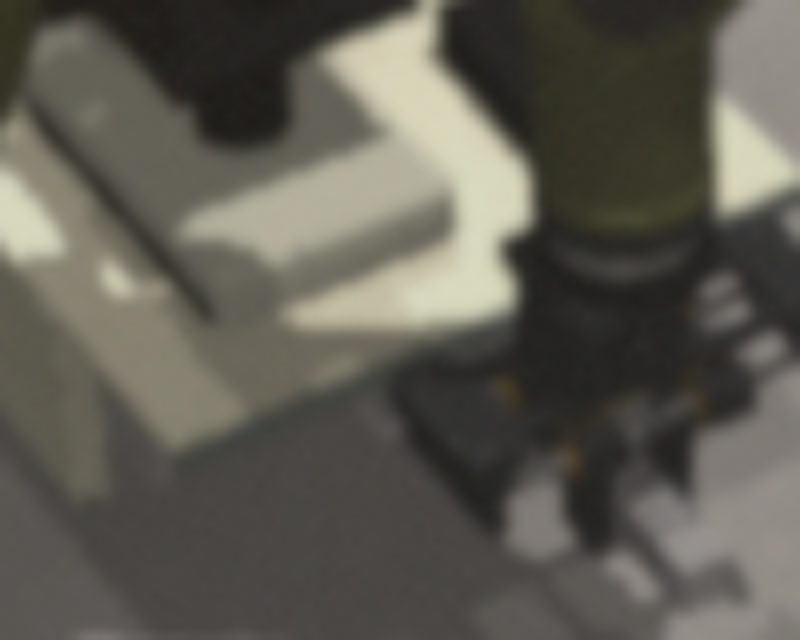

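Call:
play_rows([
  [[1,0,0.003,0.03,0,0,0],[1,0,0.003,0.06,0,0,0],[1,0,0.003,0.06,0,0,0]],
])

```text
clock: 9.3
tool_pos: [0.4777, -0.0222, 0.0795]
eef_rot: [0.995, -0.103, 0.0, -0.0]
contact_force: [0.2, 0.1, -1.3]
opening: 0.272
```

Call:
play_rows([
  [[1,0,0,0.03,0,0,0],[1,0,0,0.06,0,0,0],[1,0,0,0.06,0,0,0],[1,0,0,0.06,0,0,0]],
])

```text
clock: 9.8
tool_pos: [0.4777, -0.0222, 0.0614]
eef_rot: [0.995, -0.103, 0.0, -0.0]
contact_force: [-0.1, 0.4, -1.6]
opening: 0.271
```

```bash
python3 -c "
from h import *
to([.478,-.022,.064],-11.9)"
```

```text
t 9.8 pos [ 0.4777 -0.0222  0.0614] yaw -11.82 zax [ 1.e-04  1.e-04 -1.e+00] F [-0.1  0.4 -1.6] open 0.271
shift [ 0.0008 -0.0008 -0.0085] turn [-0.     -0.      0.0004] rows 0.0
```

Call:
play_rows([
  [[1,0,0.03,0,0,0,0],[1,0,0.06,0,0,0,0],[1,0,0.1,0,0,0,0],[1,0,0.14,0,0,0,0]],
])

```text
clock: 10.3
tool_pos: [0.469, -0.0639, 0.0615]
eef_rot: [0.995, -0.103, 0.0, -0.0]
contact_force: [0.2, 3.0, -2.8]
opening: 0.269
```

```bash
python3 -c "
from h import *
crop('side','a3',245,180,345,260,8)
to([.478,-.022,.064],-11.9)"
```

```text
t 10.35 pos [ 0.4684 -0.0664  0.0616] yaw -12.0 zax [-0.     -0.0019 -1.    ] F [ 0.6  0.1 -2.8] open 0.263
shift [ 0.0004 -0.1514 -0.0083] turn [ 0.0006 -0.0001 -0.0005] rows 0.7
```

View pics/a3.png

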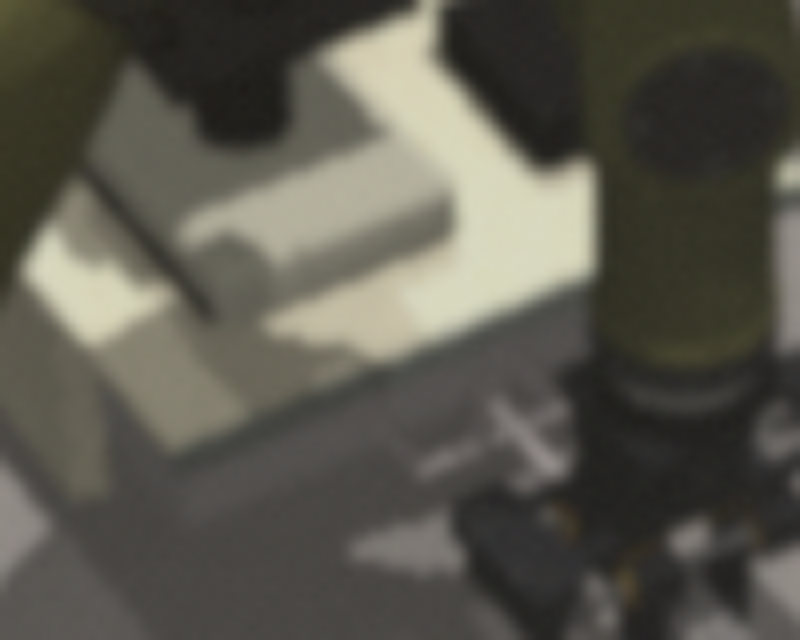

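The picture shows the rod across the loop's bar near its middle (crop (520,430)), and the loop is coming out. I keep pulling.

Call:
play_rows([
  [[1,0,0.06,0,0,0,0],[1,0,0.12,0,0,0,0],[1,0,0.18,0,0,0,0],[1,0,0.24,0,0,0,0],[1,0,0.3,0,0,0,0]],
])

```text
clock: 10.98
tool_pos: [0.4491, -0.1547, 0.0617]
eef_rot: [0.995, -0.104, -0.0, 0.0]
contact_force: [1.3, 3.6, -2.2]
opening: 0.271
```

```bash
python3 -c "
from h import *
crop('side','a4',245,180,345,260,8)
to([.526-.370*.206,.204-.370*.9785,.0615],-11.9)"
```

```text
t 11.03 pos [ 0.4484 -0.1584  0.0618] yaw -12.24 zax [-6.0e-04 -4.7e-03 -1.0e+00] F [-0.5 -2.8 -1.1] open 0.267
shift [ 0.0041 -0.0022  0.0011] turn [ 0.0015 -0.0001 -0.0019] rows 0.0
```

View pics/a4.png

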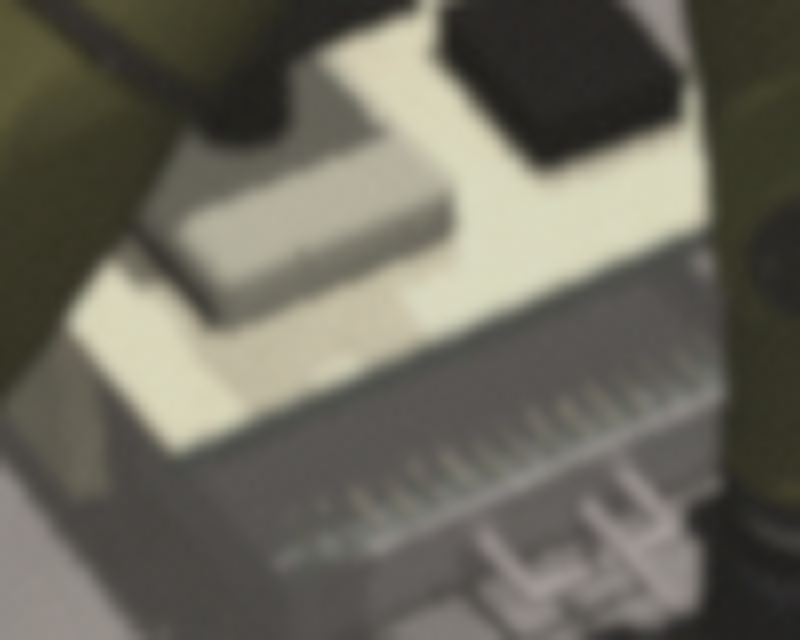

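Call:
play_rows([
  [[1,0,0.02,0,0,0,0],[1,0,0.04,0,0,0,0],[1,0,0.05,0,0,0,0],[1,0,0.05,0,0,0,0]],
])

```text
clock: 11.52
tool_pos: [0.4452, -0.1733, 0.0619]
eef_rot: [0.994, -0.107, 0.0, 0.003]
contact_force: [0.6, 0.1, -2.2]
opening: 0.268
```

```bash
python3 -c "
from h import *
to([.526-.389*.206,.204-.389*.9785,.0615],-11.9)"
```

```text
t 11.53 pos [ 0.4452 -0.1733  0.0619] yaw -12.24 zax [-5.0e-04 -5.1e-03 -1.0e+00] F [ 0.6  0.1 -2.2] open 0.268
shift [0.0045 0.0104 0.0014] turn [ 0.0016 -0.0002 -0.0019] rows 0.1
```

Call:
play_rows([
  [[1,0.004,0.01,0,0.001,0,-0.002],[1,0.004,0.018,0,0.001,0,-0.002],[1,0.004,0.018,0,0.001,0,-0.002]],
])

```text
clock: 11.9
tool_pos: [0.4458, -0.1754, 0.0616]
eef_rot: [0.995, -0.102, -0.0, -0.002]
contact_force: [2.2, 8.1, -3.7]
opening: 0.267
```

Call:
play_rows([
  [[1,0,0.01,0,0,0,0],[1,0,0.01,0,0,0,0]],
])

```text
clock: 12.15
tool_pos: [0.446, -0.1755, 0.0614]
eef_rot: [0.995, -0.1, -0.001, -0.004]
contact_force: [2.6, 8.8, -4.2]
opening: 0.267
```

Call:
play_rows([
  [[1,0,0.01,0,0,0,0],[1,0,0.01,0,0,0,0]],
])

```text
clock: 12.4
tool_pos: [0.4464, -0.1757, 0.0611]
eef_rot: [0.995, -0.099, -0.001, -0.006]
contact_force: [3.1, 7.7, -4.6]
opening: 0.266
```

```bash
python3 -c "
from h import *
to([.526-.389*.206,.204-.389*.9785,.0615],-11.9)"
```

```text
t 12.4 pos [ 0.4464 -0.1757  0.0611] yaw -11.31 zax [-2.000e-04  1.150e-02 -9.999e-01] F [ 3.1  7.7 -4.6] open 0.266
shift [-0.001   0.0034 -0.0013] turn [-0.0036  0.0008  0.0033] rows 0.1
```

Call:
play_rows([
  [[1,0,0.015,0,-0.003,0,0.003],[1,0,0.015,0,-0.003,0,0.003]],
])

```text
clock: 12.65
tool_pos: [0.4461, -0.1758, 0.0607]
eef_rot: [0.995, -0.101, -0.002, -0.004]
contact_force: [3.4, 9.7, -3.5]
opening: 0.26
```

```bash
python3 -c "
from h import *
crop('side','a5',245,180,375,280,6)
crop('top','b5',240,150,440,300,4)
to([.526-.389*.206,.204-.389*.9785,.0615],-11.9)"
```

```text
t 12.75 pos [ 0.4461 -0.1758  0.0607] yaw -11.57 zax [-0.0031  0.0086 -1.    ] F [ 2.9 10.6 -4.3] open 0.264
shift [-0.0001  0.0029 -0.0027] turn [-0.0025  0.0015  0.0018] rows 0.1
```

View pics/a5.png

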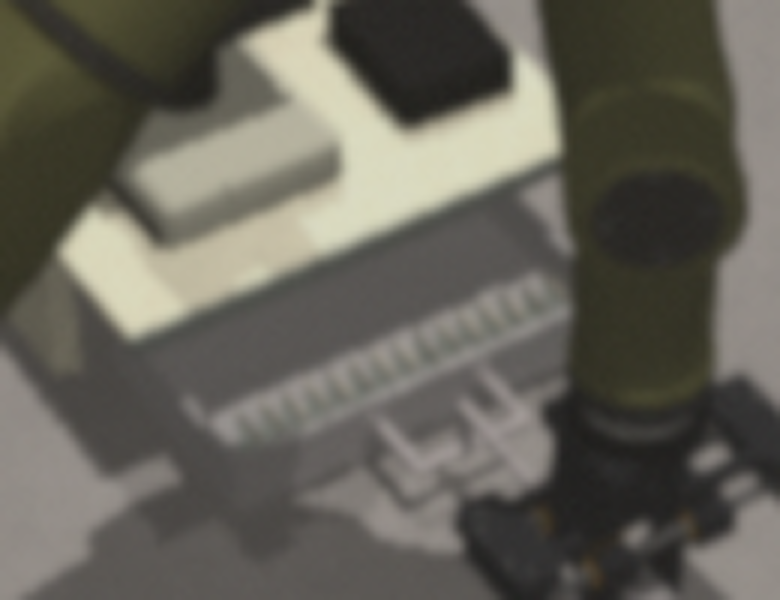

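View pics/b5.png

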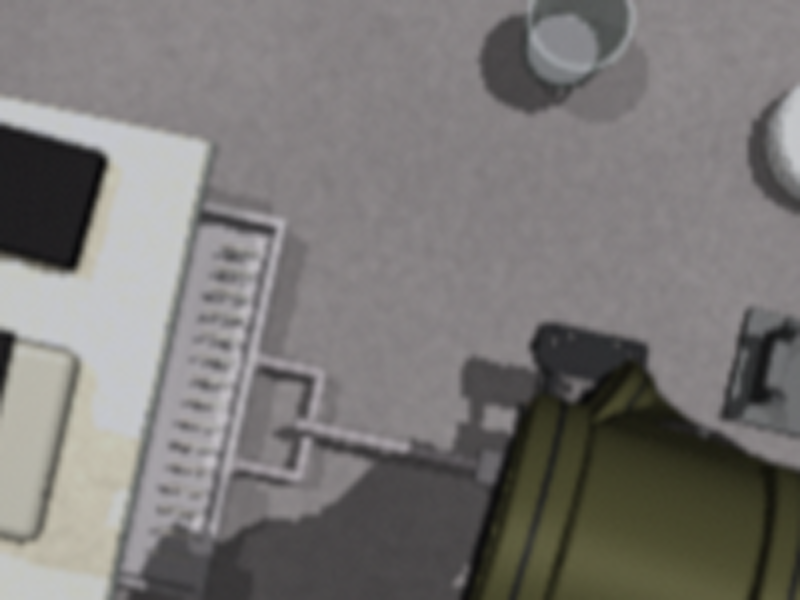

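```bash
python3 -c "
from h import *
w=onz('top',np.array([[318,373],[299,476]])/4+[240,150],.037);y=np.radians(78.1)
R=np.array([[np.cos(y),-np.sin(y)],[np.sin(y),np.cos(y)]]);print((w[:,:2]-[.526,.204])@R)"
```

```text
[[-0.22455302 -0.03535938]
 [-0.22707106  0.03526609]]
```

Call:
play_rows([
  [[1,0,-0.02,0,-0.002,0.001,0.001],[1,0,-0.04,0,-0.002,0.001,0.001],[1,0,-0.04,0,-0.002,0.001,0.001],[1,0,-0.04,0,-0.002,0.001,0.001]],
])

```text
clock: 13.25
tool_pos: [0.4484, -0.1647, 0.0608]
eef_rot: [0.995, -0.103, -0.001, -0.0]
contact_force: [0.5, -0.4, -2.9]
opening: 0.264
```

```bash
python3 -c "
from h import *
crop('side','a6',245,180,375,280,6)
crop('top','b6',240,150,440,300,4)
to([.526-.375*.206,.204-.375*.9785,.0615],-11.9)
print(tipproj())"
```

```text
t 13.35 pos [ 0.4484 -0.1647  0.0608] yaw -11.8 zax [-0.0013  0.0011 -1.    ] F [ 0.2 -0.1 -2.8] open 0.266
shift [ 0.     -0.0059 -0.0022] turn [-0.0003  0.0005  0.0006] rows 0.0
[[ 0.48251902 -0.00118809  0.05999018]
 [ 0.4824676  -0.00114283  0.01999024]]
```

View pics/a6.png

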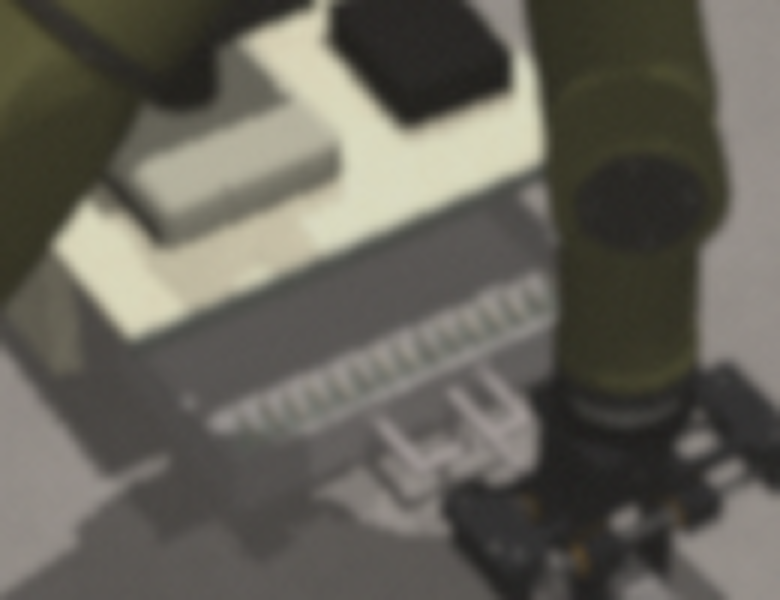

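View pics/b6.png

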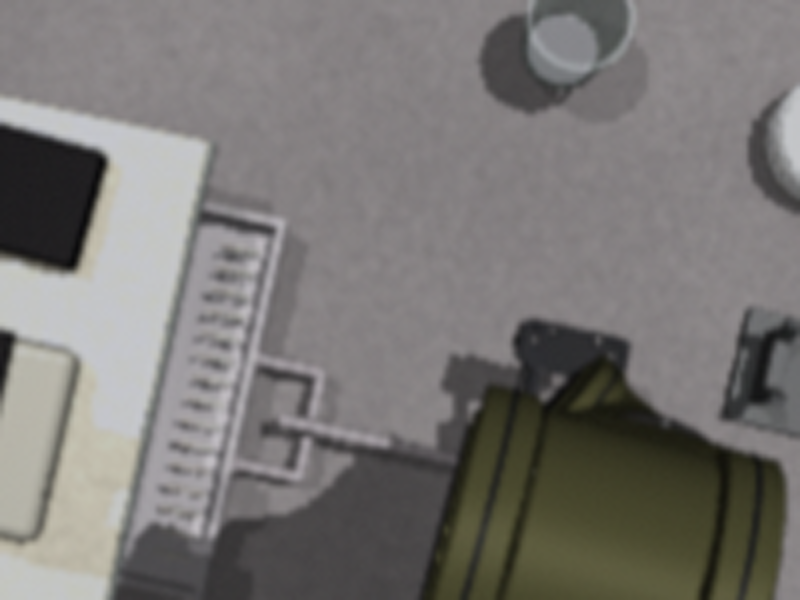

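The hook sits mid-hole (crop (275,425)) and the tray has not moved. I lift straight up.

Call:
play_rows([
  [[1,0,0,-0.06,0,0,0],[1,0,0,-0.14,0,0,0],[1,0,0,-0.22,0,0,0],[1,0,0,-0.31,0,0,0],[1,0,0,-0.31,0,0,0]],
])

```text
clock: 13.98
tool_pos: [0.4493, -0.1654, 0.1551]
eef_rot: [0.995, -0.103, 0.001, 0.0]
contact_force: [0.2, -0.3, -2.7]
opening: 0.271
```

```bash
python3 -c "
from h import *
to([.516,-.3665,.155],-11.95)
crop('side','a7',245,180,375,280,6)
P=tipproj();
print((proj('side',P)-[245,180])*6)"
```

```text
t 13.97 pos [ 0.4493 -0.1654  0.1551] yaw -11.81 zax [ 2.e-03 -4.e-04 -1.e+00] F [ 0.2 -0.3 -2.7] open 0.271
shift [0.3548 0.6106 0.0011] turn [ 0.     -0.0007  0.0008] rows 3.4
[[450.35902017 274.61455963]
 [451.01370036 327.26181212]]
```

View pics/a7.png

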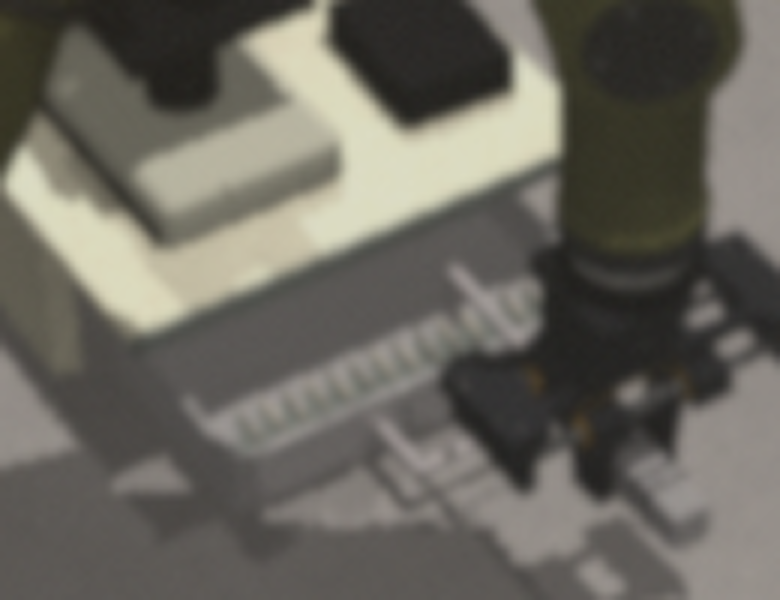

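Call:
play_rows([
  [[1,0.07,0.12,-0.01,0,0,0],[1,0.14,0.25,-0.02,0,0,0],[1,0.21,0.38,-0.02,0,0,0],[1,0.29,0.5,-0.02,0,-0.001,0.001],[1,0.355,0.61,0,0,-0.001,0.001]],
])

```text
clock: 14.65
tool_pos: [0.5156, -0.3672, 0.1522]
eef_rot: [0.995, -0.105, -0.002, -0.001]
contact_force: [0.4, -0.6, -2.3]
opening: 0.264
```

Call:
play_rows([
  [[1,0,0,0,0,0,0],[1,0,0,0,0,0,0]],
])

```text
clock: 14.9
tool_pos: [0.5145, -0.3658, 0.1503]
eef_rot: [0.994, -0.105, -0.004, -0.002]
contact_force: [-0.0, -0.3, -2.5]
opening: 0.272
```

```bash
python3 -c "
from h import *
to([.516,-.3665,.155],-11.95)
crop('side','sr8',330,190,470,340,4)
crop('top','tr8',370,170,510,290,5)
P=tipproj();
print((proj('side',P)-[330,190])*4,(proj('top',P)-[370,170])*5)"
```

```text
t 14.9 pos [ 0.5145 -0.3658  0.1503] yaw -12.02 zax [-0.0067  0.0053 -1.    ] F [-0.  -0.3 -2.5] open 0.272
shift [ 0.0053  0.001  -0.0158] turn [-0.0012  0.0024 -0.0004] rows 0.1
[[195.86654477 225.27870251]
 [192.58874359 260.41950632]] [[112.39528974 285.6260389 ]
 [ 99.16152121 293.05466101]]
```

View pics/sr8.png

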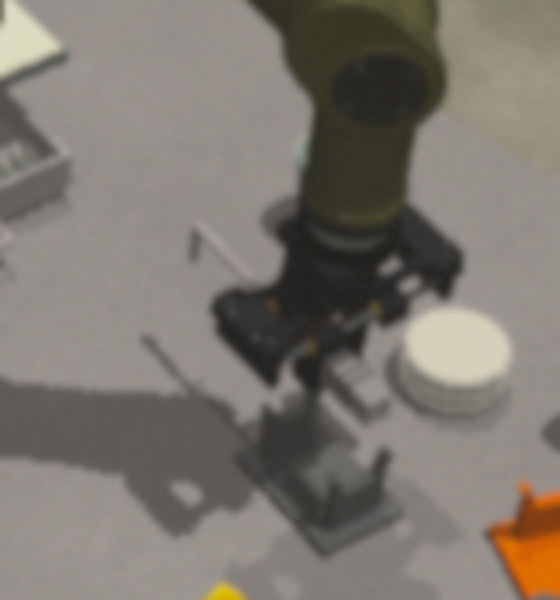

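View pics/tr8.png

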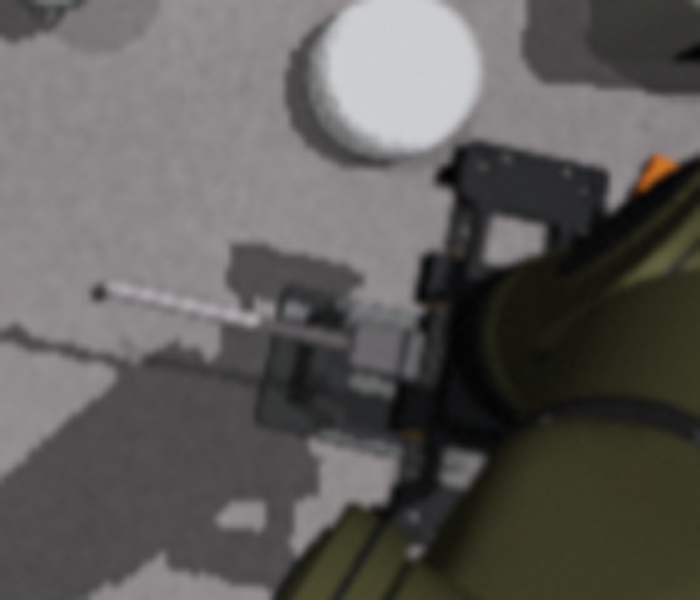

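Call:
play_rows([
  [[1,0.005,0.001,0.06,-0.001,0.002,0],[1,0.005,0.001,0.12,-0.001,0.002,0],[1,0.005,0.001,0.17,-0.001,0.002,0],[1,0.005,0.001,0.17,-0.001,0.002,0],[1,0.005,0.001,0.17,-0.001,0.002,0]],
])

```text
clock: 15.62
tool_pos: [0.5165, -0.366, 0.1005]
eef_rot: [0.995, -0.104, 0.0, 0.0]
contact_force: [-0.6, 0.5, -1.6]
opening: 0.27
```

```bash
python3 -c "
from h import *
to([.516,-.3665,.065],-11.95)"
```

```text
t 15.62 pos [ 0.5165 -0.366   0.1005] yaw -11.95 zax [ 6.e-04 -2.e-04 -1.e+00] F [-0.6  0.5 -1.6] open 0.27
shift [-0.0013  0.0021  0.1185] turn [ 0.     -0.0002 -0.    ] rows 0.6
```

Call:
play_rows([
  [[1,-0.001,0.002,0.03,0,0,0],[1,-0.001,0.002,0.06,0,0,0],[1,-0.001,0.002,0.09,0,0,0],[1,-0.001,0.002,0.11,0,0,0],[1,-0.001,0.002,0.118,0,0,0]],
])

```text
clock: 16.25
tool_pos: [0.5158, -0.3664, 0.0645]
eef_rot: [0.995, -0.104, -0.0, -0.0]
contact_force: [-0.4, -0.0, -1.4]
opening: 0.265
```

Call:
play_rows([
  [[1,0,0,0,0,0,0],[1,0,0,0,0,0,0]],
])

```text
clock: 16.5
tool_pos: [0.516, -0.3665, 0.0647]
eef_rot: [0.995, -0.104, 0.0, -0.0]
contact_force: [-0.3, 0.2, -1.8]
opening: 0.264
```

```bash
python3 -c "
from h import *
to([.516,-.3665,.0641],-11.95)
crop('side','sr9',330,190,470,340,4)"
```

```text
t 16.5 pos [ 0.516  -0.3665  0.0647] yaw -11.95 zax [ 2.e-04 -0.e+00 -1.e+00] F [-0.3  0.2 -1.8] open 0.264
shift [0.     0.0001 0.0021] turn [-0.     -0.0001 -0.    ] rows 0.0
```

View pics/sr9.png

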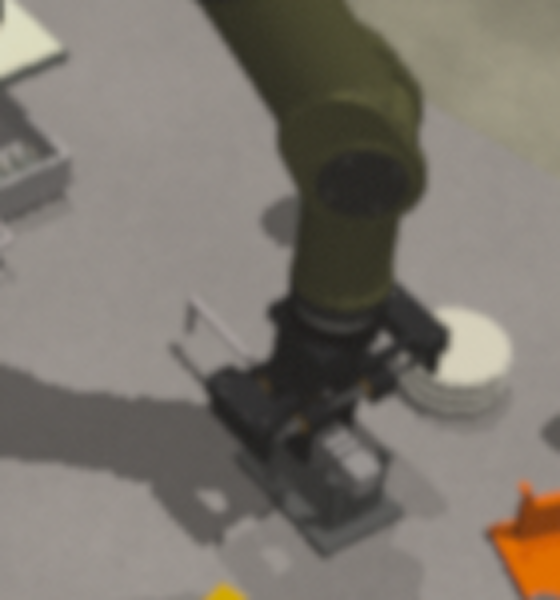

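Call:
play_rows([
  [[1,0,0,0.003,0,0,0],[1,0,0,0.003,0,0,0],[0,0,0,0.003,0,0,0],[-0.5,0,0,0.003,0,0,0],[-1,0,0,0.003,0,0,0]],
])

```text
clock: 17.18
tool_pos: [0.5161, -0.3666, 0.064]
eef_rot: [0.995, -0.104, 0.0, 0.0]
contact_force: [-0.2, 0.5, 0.4]
opening: 0.584
```

Call:
play_rows([
  [[-1,0,0,0,0,0,0],[-1,0,0,0,0,0,0],[-1,0,0,0,0,0,0],[-1,0,0,0,0,0,0]],
])

```text
clock: 17.68
tool_pos: [0.5161, -0.3666, 0.064]
eef_rot: [0.995, -0.104, 0.0, 0.0]
contact_force: [-0.4, -1.1, 0.5]
opening: 0.999
```

```bash
python3 -c "
from h import *
to([.516,-.3665,.25],-11.95)
crop('side','sr10',330,190,470,340,4)"
```

```text
t 17.68 pos [ 0.5161 -0.3666  0.064 ] yaw -11.96 zax [ 6.e-04 -3.e-04 -1.e+00] F [-0.4 -1.1  0.5] open 0.999
shift [-1.000e-04 -1.000e-04 -6.199e-01] turn [ 0.     -0.0002 -0.    ] rows 3.0
```

View pics/sr10.png

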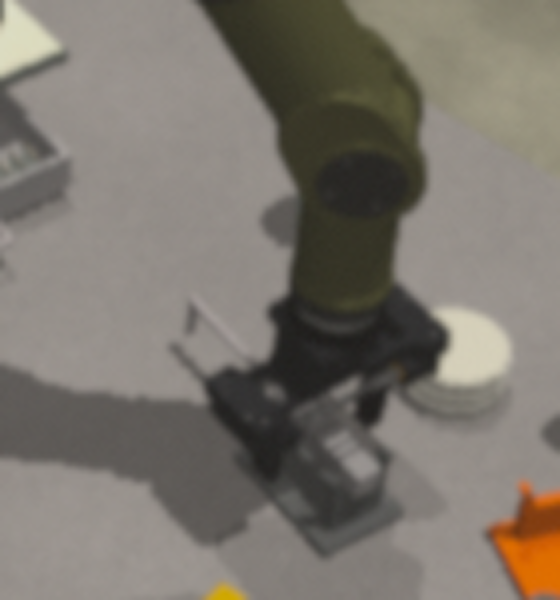

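Call:
play_rows([
  [[-1,0,0,-0.07,0,0,0],[-1,0,0,-0.2,0,0,0],[-1,0,0,-0.4,0,0,0],[-1,0,0,-0.6,0,0,0],[-1,0,0,-0.8,0,0,0]],
])

```text
clock: 18.35
tool_pos: [0.5156, -0.3664, 0.3077]
eef_rot: [0.995, -0.104, 0.001, 0.0]
contact_force: [1.3, -0.9, 0.3]
opening: 0.999
```

Call:
play_rows([
  [[-1,0,0.3,-0.1,0,0,0],[-1,0,0.3,-0.1,0,0,0],[-1,0,0.3,-0.1,0,0,0],[-1,0,0.3,-0.1,0,0,0]],
])

```text
clock: 18.85
tool_pos: [0.4972, -0.4532, 0.3381]
eef_rot: [0.995, -0.104, 0.001, -0.0]
contact_force: [0.6, 0.5, 0.2]
opening: 0.994
```

```bash
python3 -c "
from h import *
to([.516,-.3665,.25],-11.95)
crop('side','s11',0,0,640,480,1)
crop('side','sr11',360,250,450,340,6)
crop('top','t11',0,0,640,480,1)"
```

```text
t 18.85 pos [ 0.4972 -0.4532  0.3381] yaw -11.94 zax [ 2.5e-03  2.0e-04 -1.0e+00] F [0.6 0.5 0.2] open 0.994
shift [ 0.0008 -0.2954  0.294 ] turn [-0.0002 -0.0008  0.0001] rows 2.0
```

View pics/s11.png

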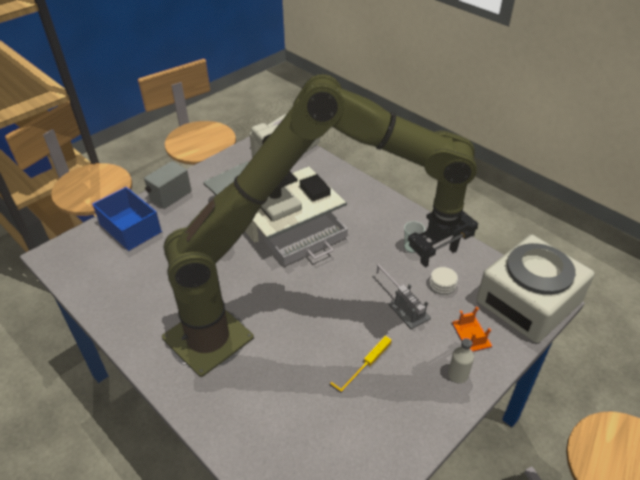

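View pics/sr11.png

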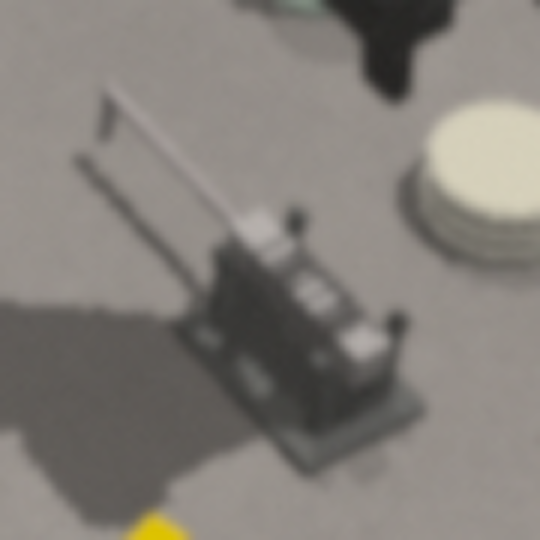

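View pics/t11.png

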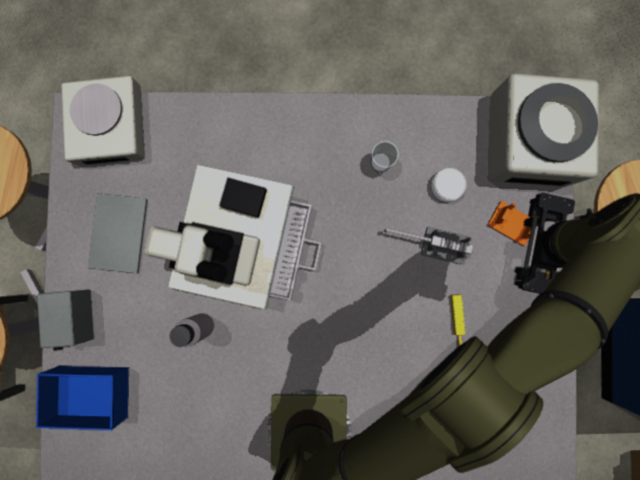

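```bash
python3 -c "
import cv2
im=cv2.imread('pics/s11.png')[210:275,260:355];cv2.imwrite('pics/s12.png',cv2.resize(im,None,fx=8,fy=8,interpolation=2))"
```

```text
(no output)
```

View pics/s12.png

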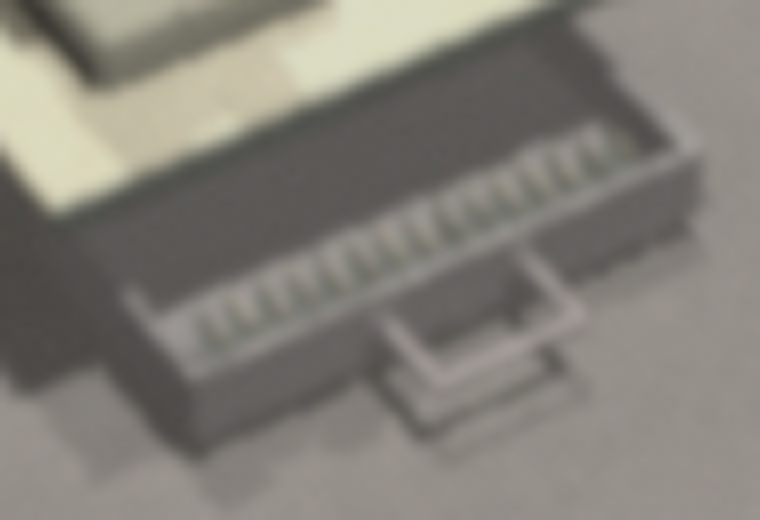

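```bash
python3 -c "
from h import *
y=np.radians(78.1);R=np.array([[np.cos(y),-np.sin(y)],[np.sin(y),np.cos(y)]])
w=onz('side',np.array([[440,378],[578,313]])/8+[260,210],.037);print((w[:,:2]-[.526,.204])@R)
w=onz('side',np.array([[195,380],[695,155]])/8+[260,210],.052);print((w[:,:2]-[.526,.204])@R)
print(get_state()['clock'],r.finish_job())"
```

```text
[[-0.22691558  0.03232097]
 [-0.22634102 -0.0383663 ]]
[[-0.18406115  0.12684923]
 [-0.18469142 -0.12763942]]
the job is handed in; nothing more can be done
19.0 None
```

The tray is drawn out to its stop and the rod is back in its grey rest, hook down. I handed the job in at 19.0 s of robot time.

I gripped the grey rod by its handle, reached the hook in under the ledge, lowered it into the loop and pulled. I kept pulling until the tray held still against about 10 N. I then eased the hook off the bar, lifted it clear, laid the rod back and moved the gripper clear. Only the rod touched the tray.

**Last checks:**
- **Tray:** the front face measures 184 mm ahead of the riser's origin, against 185 mm expected at the stop. The loop bar measures 226.5 mm against 230 mm; the two readings differ by about 3 mm, which I take to be measuring error.
- **Rod:** in the side view it lies as it did at the start.
- **Other things on the bench:** they look unmoved in the final pictures. The arm hid part of the bench, including half of the yellow look-alike and the wash bottle in the top view; both stand in the side view.

No check failed.

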